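# Seat the round-bottomed jar in its dished cup

## Task

Two small blue jars stand on the wardrobe shelf: pick up the one with the rounded bottom and set it down gently, without dropping it, in the dished wooden cup on top of the clear organizer, so that it sits upright and fully home in the hollow. Let go of it, and leave the broad-based jar standing where it is.

Things in the scene. Friction and masses are not known exactly. Their poses are not given: they have to be found in the camera images.
- round_jar: Jar to move: blue ceramic, aluminium twist cap (49 mm across, top 18 mm), 50 mm diameter, 70 mm high, about 150 g. Rounded bottom: flat foot 30 mm across, swelling to 45 mm at 11 mm up and 50 mm at 24 mm, straight above. Origin: centre of the foot's underside, z up its axis. Starts upright on the shelf, right of the organizer (smaller y).
- cup_seat (a point): Centre of the floor of the hollow in the dished wooden cup (72 mm across, 24 mm high, fixed on the organizer's deck): 6 mm above the deck, 18 mm below the rim; z up. The hollow is a smooth, slippery funnel, 62 mm wide at the mouth, 35 mm at its flat floor; when home, the jar's foot rests on this point. Its like-sized neighbour, a flat block with a 24 mm hole, is not the place.
- broad_jar: Jar to leave alone: same blue ceramic and cap, 70 mm high, but widening downwards from 50 mm under the cap to a broad flat bottom 72 mm across. Origin: centre of its underside, z up. The two jars may stand either way round, their axes at least 120 mm apart.
- organizer: Fixed clear acrylic organizer with three tiers that stay shut: 170 mm along its x, 280 mm along its y, flat deck 115 mm high, small steel knobs on the -x face. Origin: centre of its underside, z up. It carries the cup and the block, one near each end of its y.
Things that resemble listed ones, but are neither listed nor needed, are in the scene too. Leave any yellow look-alike of the round_jar alone.

How it is judged (in metres and radians):
At the end, for the whole second after the job is handed in: The round-bottomed jar rests, let go and still, in the dished cup: the centre of its foot within 10 mm sideways and 5 mm in height of the hollow's floor centre, upright within 10 degrees. The broad-based jar stands upright (10 degrees) within 30 mm of where it started (horizontal distance between round_jar and cup_seat below 0.01 m and z of round_jar in the frame of cup_seat between -0.005 and 0.005 m and angle between each of round_jar, broad_jar's own z axis and vertical below 0.175 rad and linear speed of round_jar below 0.03 m/s and distance of broad_jar from where it was at the start of the episode below 0.03 m); the robot touches nothing.
It fails at once if the round-bottomed jar is dropped or thrown into or beside the cup (moving faster than 0.5 m/s, a fall of over about 13 mm, without being held) (horizontal distance between round_jar and cup_seat below 0.08 m and contact force between the fingers and round_jar below 0.05 N and linear speed of round_jar above 0.5 m/s).
It fails at once if the broad-based jar is knocked over or carried off (leaning over 45 degrees or over 60 mm from its start) (angle between broad_jar's own z axis and vertical above 0.785 rad or distance of broad_jar from where it was at the start of the episode above 0.06 m).
It also fails if it takes over 38 s, if anything falls off the work surface, if the arm or the gripper's body presses on something with over 40 N, if the wrist force passes 120 N, or if a joint passes its speed limit or range.

## Robot

A 6-joint arm with a two-finger parallel gripper is mounted at the origin on the work surface. World frame = base frame: x ahead of the robot, y to its left, z up, the work surface at z = 0. Lengths are in m, angles in degrees, forces in N, time in s.
With the tool pointing down it reaches from about 0.35 to 0.875 m from the base axis. Payload 4.2 kg.
Tool frame: the origin (TCP) lies midway between the tips of the shut fingers; the grasp point (between the pads) lies 19 mm behind it; z points along the fingers, y is the line along which they close (so a half turn about z gives the same grasp; the last joint's range is limited). The gripper opens to 87 mm and grips with 3 to 60 N. Pads are 19 mm wide; open, the fingers measure 117 mm over their backs; the gripper's body (75 mm by 190 mm) begins 51 mm behind the grasp point.
Start: joints at [83.342, 22.042, 0.453, 0, -68.411, -14.817], TCP at [0.229, 0.582, 0.223] pointing down, gripper open.
Joint ranges: [-179.83, 179.83], [-69.29, 118.12], [-61.27, 80.66], [-181.25, 117.63], [-171.15, -9.14], [-177.46, 177.46]. Speed limits (degrees/s): [159.86, 159.86, 180, 180, 180, 180].

## Interface

Orientations are given as a 3x3 rotation matrix whose columns are the frame's x, y, z axes.
In Python, from station import * gives the robot as it stands. The module is installed in compiled form; this text tells all that it offers.
- The arm moves only by the tool servo_tool, never from a script. Its argument "deltas" is a list of rows, each an object of numbers: "tx", "ty", "tz": the shift along the tool's x, y, z in mm; "ax", "ay", "az": the turn, a rotation vector about the tool's x, y, z in rad; "claw": the finger opening in mm, from 0 to 87. In form: [{"tx": .., "ty": .., "tz": .., "ax": .., "ay": .., "az": .., "claw": ..}, ...]. A call has 1 to 12 rows; each row is the pose to reach, as a shift and turn from the pose commanded when the call began, along the tool's axes at that moment; what a row does not reach only later rows make up. A row lasts 1/12 s, in which the tool goes at most 41.7 mm and 7.16 degrees, less where a joint would pass 70% of its speed; a pose out of reach is approached as far as the arm can. A call with a gripper value outside its range is refused whole. The fingers move at their own pace and stop on an object; the grip force is fixed at half the most. Time passes only in rows, so rows that repeat a pose let the fingers close. It gives the time, the measured TCP pose, the force, the opening and the grip force at its end, in the units of the state.
- sense(): the state, without advancing time (a new reading comes with each control period).
- capture(name): name is "side" or "top" or "wrist"; returns the picture (480x640x3 uint8, blue, green, red); there is no depth.
- calibration(name): a dict with "fx", "fy", "cx", "cy" (pixels), "cam_to_world" (4x4, takes a point from camera to world coordinates); the wrist camera has in their place "hand_eye" (4x4, takes a point from camera to tool coordinates, whose origin is the TCP and whose axes are the flange's). Camera axes: x right, y down, z forward; pixel columns grow to the right and rows downward; lengths in m; the calibration is good to about 2 mm. A picture is of the moment at which its call begins: read the wrist's pose just before it. calibration takes no time and is no camera call.
- finish_job(): hands the job in; it is judged then, once.
Trained networks look in the newest picture that a camera, given by its name, has taken for a name from the list of things; names that differ only in an ending like _2 or _b are one class to them, and where a whole thing is asked for, a point or a joint stands for the part that bears it (a point fixed in the world has none). Each returns a list of dicts, best first, with "confidence" (0 to 1); they miss things now and then, are a little off and sometimes report something else, mostly with a low value. They report only what shows in the picture. A call takes as long as a camera call. They do not tell look-alikes from the thing itself.
- recognise(label, camera): "xyz" ([x, y, z] in m, in the coordinates of the camera as it stood for that picture, good to about 4 mm: the middle of the surface that is visible of it).
- trace(label, camera): "mask" (480x640 bool, what is visible of it).
The state is a dict: "time_s": time; "joints": joint angles; "joint_velocities": joint speeds; "effort": joint torques, N m; "tcp_pos": TCP position; "ee_rot": TCP orientation; "wrist_force": force on the tool from outside, world axes, zero at the start; "moment": the same for the moment, N m; "gripper_width": opening from 0.0 (shut) to 1.0 (fully open); "gripper_force": force on a finger pad.
Only numpy, scipy, OpenCV 4.12 (cv2) and the standard library are available. Lean on these libraries where they do the work, as an engineer would, in place of code of your own. Each camera call takes 0.05 s, during which the arm holds its last target. There are 200 camera calls.

## Working session

There is one attempt and no reset: what is moved stays moved. The work goes in short steps, Python scripts to look and compute and a tool call to move; the robot and the scene stay as the last step left them, time stands still between calls to the robot, and variables do not carry over. Pictures are saved under pics/ and viewed, at most 10 in all, crops included, and the job is handed in when it is done.

Besides the shell and the picture viewer there is one more tool, called after "Emit:" as name(argument=value, ...), one argument or row to a line, values as JSON. servo_tool: Moves the arm, as the interface text tells. Its arguments: {"type":"object","properties":{"deltas":{"type":"array","items":{"type":"object","properties":{"tx":{"type":"number"},"ty":{"type":"number"},"tz":{"type":"number"},"ax":{"type":"number"},"ay":{"type":"number"},"az":{"type":"number"},"claw":{"type":"number"}}}}},"required":["deltas"]}

```bash
mkdir -p pics
cat > h.py <<'E'
from station import *
import numpy as np, cv2
def world(cam,p,s=None):
    c=calibration(cam)
    if cam=="wrist":
        q=np.array(c["hand_eye"])@np.r_[p,1]; return np.array(s["tcp_pos"])+np.array(s["ee_rot"])@q[:3]
    return (np.array(c["cam_to_world"])@np.r_[p,1])[:3]
def proj(cam,P):
    c=calibration(cam); q=np.linalg.inv(np.array(c["cam_to_world"]))@np.r_[P,1]
    return np.round([c["fx"]*q[0]/q[2]+c["cx"],c["fy"]*q[1]/q[2]+c["cy"]],1)
E
python3 - <<'E'
from h import *
s=sense(); print(s["time_s"],s["tcp_pos"],s["ee_rot"],s["gripper_width"])
ims=[]
for cam in["side","top"]:
    im=capture(cam); cv2.imwrite(f"pics/{cam}0.png",im)
    for l in["round_jar","broad_jar","cup_seat","organizer"]:
        for d in recognise(l,cam)[:4]:
            w=world(cam,d["xyz"]); print(cam,l,round(d["confidence"],2),w.round(3),proj(cam,w))
    C=np.array(calibration(cam)["cam_to_world"]); print(cam,C[:3,3].round(3),C[:3,2].round(2))
print(sense()["time_s"])
E
```

```text
0.0 [0.22856457 0.58105224 0.22145288] [[ 9.30507063e-01 -3.66273208e-01 -7.36508759e-04]
 [-3.66273940e-01 -9.30504707e-01 -2.09534754e-03]
 [ 8.21447995e-05  2.21949965e-03 -9.99997534e-01]] 1.0018744159932558
side round_jar 0.87 [ 0.539 -0.069  0.065] [317.6 220.6]
side round_jar 0.86 [ 0.429 -0.061  0.066] [369.3 227.1]
side round_jar 0.83 [ 0.356 -0.018  0.063] [403.4 246.2]
side round_jar 0.57 [ 0.663 -0.064  0.061] [260.2 219.3]
side broad_jar 0.94 [ 0.473 -0.298  0.039] [356.1 159.9]
side cup_seat 0.56 [0.55  0.274 0.13 ] [286.6 345.3]
side organizer 0.98 [0.544 0.251 0.113] [292.7 339. ]
side [0.425 0.762 0.981] [ 0.07 -0.65 -0.76]
top round_jar 0.81 [ 0.535 -0.079  0.073] [338.6 221.2]
top round_jar 0.81 [ 0.66  -0.076  0.071] [336.2 164.1]
top round_jar 0.6 [ 0.359 -0.03   0.07 ] [317.8 302.7]
top round_jar 0.57 [ 0.428 -0.072  0.071] [336.6 270.5]
top broad_jar 0.96 [ 0.472 -0.307  0.068] [443.9 248.3]
top cup_seat 0.61 [0.551 0.279 0.133] [167.6 214.2]
top organizer 0.84 [0.55  0.194 0.117] [209.8 214.7]
top [ 0.445 -0.019  1.353] [ 0.05 -0.   -1.  ]
0.5
```

View pics/side0.png

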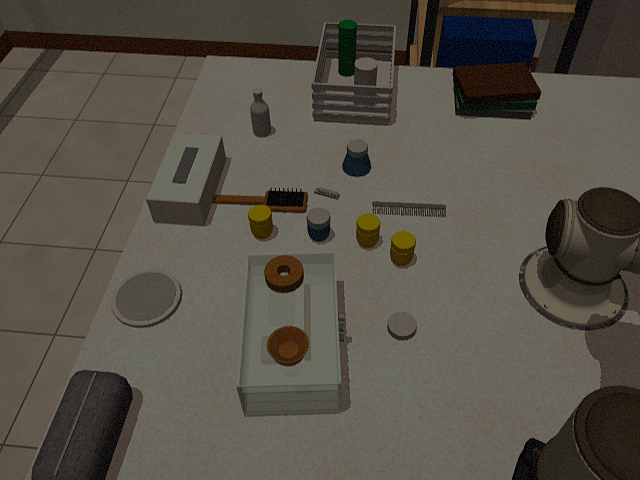

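View pics/top0.png

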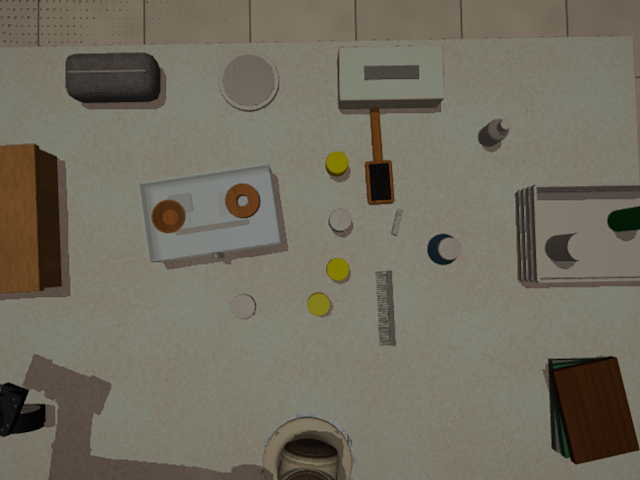

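Candidates for the jar:
- Blue jar with a narrow foot: side (318,222), top (340,220).
- Blue broad-based jar: side (357,157), top (444,249).
- Yellow look-alikes: side (260,220), (368,230), (402,247).
- Low grey disc: side (402,325).

The narrow-footed blue jar is my choice. The dished cup is at side (288,346), top (169,216), and the holed block at top (242,200) is not the place. Next I'll check a close crop and triangulate.

Run:
```python
from h import *
I={}
def pick(l,cam,px):
    ds=[d["mask"] for d in trace(l,cam)]
    ds=[m for m in ds if m[int(px[1])-3:int(px[1])+4,int(px[0])-3:int(px[0])+4].any()]
    if not ds: print("none",l,cam); return None
    m=min(ds,key=lambda m:m.sum()); ys,xs=np.nonzero(m); print(l,cam,m.sum(),xs.min(),xs.max(),ys.min(),ys.max(),xs.mean().round(1),ys.mean().round(1)); return m
def ray(cam,u,v):
    c=calibration(cam);T=np.array(c["cam_to_world"]);d=T[:3,:3]@[(u-c["cx"])/c["fx"],(v-c["cy"])/c["fy"],1];return T[:3,3],d/np.linalg.norm(d)
for cam in["side","top"]: I[cam]=capture(cam)
R={}
for l,pp in {"round_jar":((318,222),(340,220)),"cup_seat":((288,346),(169,216))}.items():
    for cam,px in zip(["side","top"],pp):
        R[l,cam]=pick(l,cam,px)
s=I["side"]; a=cv2.resize(s[130:260,230:420],None,fx=4,fy=4,interpolation=cv2.INTER_CUBIC); a=cv2.convertScaleAbs(a,alpha=1.6)
cv2.imwrite("pics/crop.png",a)
# cap/rim circles in the pictures: predicted outlines vs gray circle found in top
for cam,r in (("top",(300,180,380,260)),("side",(290,190,350,250))):
    g=I[cam][r[1]:r[3],r[0]:r[2]]; h=cv2.cvtColor(g,cv2.COLOR_BGR2HSV)
    m=((h[...,1]<60)&(h[...,2]>90)).astype(np.uint8); m=m&cv2.dilate(R["round_jar",cam][r[1]:r[3],r[0]:r[2]].astype(np.uint8),np.ones((3,3)))
    ys,xs=np.nonzero(m); print("cap",cam,m.sum(),(xs.mean()+r[0]).round(1),(ys.mean()+r[1]).round(1))
def tri(a,b):
    A=np.zeros((3,3));v=np.zeros(3)
    for o,d in(a,b):
        P=np.eye(3)-np.outer(d,d);A+=P;v+=P@o
    return np.linalg.solve(A,v).round(4)
for l in("round_jar","cup_seat"):
    c=[]
    for cam in("side","top"):
        ys,xs=np.nonzero(R[l,cam]); c.append(ray(cam,xs.mean(),ys.mean()))
    print(l,"tri mask centroid",tri(*c))
print("proj cap top",proj("top",[.537,-.078,.07]),proj("side",[.537,-.078,.07]),"rim",proj("top",[.55,.277,.139]),proj("side",[.55,.277,.139]))
print(np.array(calibration("wrist")["hand_eye"]).round(3), calibration("wrist")["fx"])
```

```text
round_jar side 664 307 329 208 241 318.4 223.8
round_jar top 409 329 350 208 231 339.4 219.5
cup_seat side 1253 267 308 327 365 287.5 345.5
cup_seat top 915 151 184 199 232 167.6 215.8
cap top 453 339.7 218.5
cap side 284 317.8 215.5
round_jar tri mask centroid [ 0.54   -0.0822  0.0406]
cup_seat tri mask centroid [0.5478 0.2778 0.1359]
proj cap top [338.2 220.2] [319.1 216.1] rim [167.6 214.5] [286.3 344. ]
[[-0.    -0.97  -0.244  0.066]
 [ 1.    -0.     0.001  0.   ]
 [-0.001 -0.244  0.97  -0.162]
 [ 0.     0.     0.     1.   ]] 346.98633603618396
```

View pics/crop.png

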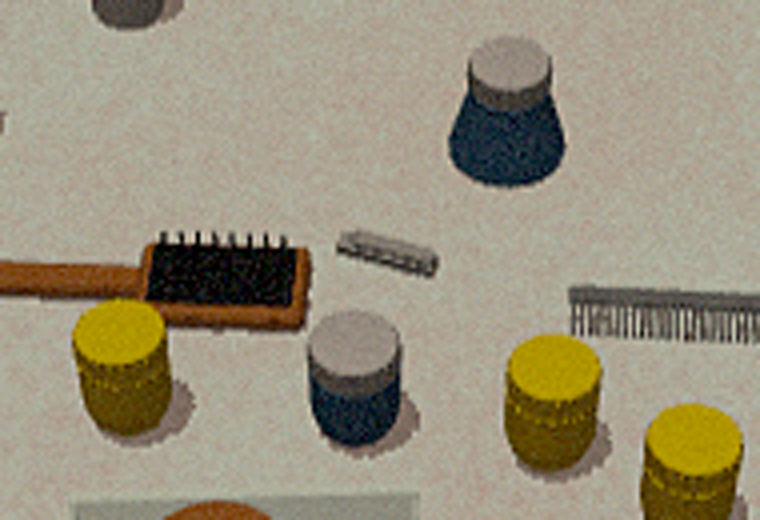

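The crop shows the narrow rounded-bottom blue jar at crop (354,380), side (318,225). The wide-bottomed one at crop (507,120) stays. Now I move over the cup, keeping clear of the tall box, to measure with the wrist camera.

Emit:
servo_tool(
  deltas=[
    {"tx":40,"ty":10,"tz":-40},
    {"tx":60,"ty":45,"tz":-60},
    {"tx":90,"ty":80,"tz":-70},
    {"tx":110,"ty":115,"tz":-80},
    {"tx":135,"ty":150,"tz":-80},
    {"tx":154,"ty":185,"tz":-80},
    {"tx":190,"ty":190,"tz":-80},
    {"tx":230,"ty":186,"tz":-80},
    {"tx":270,"ty":182,"tz":-80},
    {"tx":310,"ty":178,"tz":-80},
    {"tx":350,"ty":174,"tz":-80},
    {"tx":385,"ty":170,"tz":-80},
  ],
)

```text
schema error: expected keys tx, ty, tz, ax, ay, az, claw
```

```bash
cat >> h.py <<'E'
def wray(u,v,s):
    c=calibration("wrist");H=np.array(c["hand_eye"]);R=np.array(s["ee_rot"])
    d=R@H[:3,:3]@[(u-c["cx"])/c["fx"],(v-c["cy"])/c["fy"],1]
    return np.array(s["tcp_pos"])+R@H[:3,3],d/np.linalg.norm(d)
def atz(u,v,s,z):
    o,d=wray(u,v,s); return (o+d*(z-o[2])/d[2]).round(4)
E
python3 - <<'E'
from h import *
s=sense();im=capture("wrist");cv2.imwrite("pics/w1.png",im)
print(s["time_s"],s["tcp_pos"].round(4),s["ee_rot"].round(3).tolist(),s["wrist_force"])
for l in("cup_seat","round_jar"):
    for d in recognise(l,"wrist"): print(l,d["confidence"],world("wrist",d["xyz"],s).round(4))
for d in trace("cup_seat","wrist"):
    m=d["mask"];ys,xs=np.nonzero(m); c,_=cv2.findContours(m.astype(np.uint8),0,1); c=max(c,key=len)
    e=cv2.fitEllipse(c); print(d["confidence"],m.sum(),e, atz(*e[0],s,.139))
E
```

```text
0.8 [0.2288 0.5816 0.2226] [[0.931, -0.366, -0.0], [-0.366, -0.931, 0.0], [-0.0, -0.0, -1.0]] [ 0.04342263 -0.57246893  0.04277711]
```

View pics/w1.png

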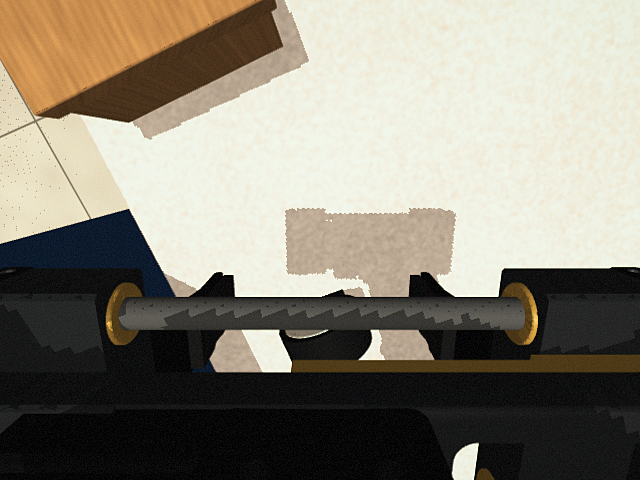

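The move was refused because every key is required. The wrist picture is from the start pose and shows the fingers at rows 270-370 and the tall box at top left (150,60). I'll resend with all keys.

Emit:
servo_tool(
  deltas=[
    {"tx":20,"ty":10,"tz":-30,"ax":0,"ay":0,"az":0,"claw":87},
    {"tx":45,"ty":40,"tz":-50,"ax":0,"ay":0,"az":0,"claw":87},
    {"tx":70,"ty":72,"tz":-60,"ax":0,"ay":0,"az":0,"claw":87},
    {"tx":95,"ty":105,"tz":-70,"ax":0,"ay":0,"az":0,"claw":87},
    {"tx":120,"ty":135,"tz":-80,"ax":0,"ay":0,"az":0,"claw":87},
    {"tx":145,"ty":165,"tz":-80,"ax":0,"ay":0,"az":0,"claw":87},
    {"tx":180,"ty":185,"tz":-80,"ax":0,"ay":0,"az":0,"claw":87},
    {"tx":220,"ty":186,"tz":-80,"ax":0,"ay":0,"az":0,"claw":87},
    {"tx":260,"ty":182,"tz":-80,"ax":0,"ay":0,"az":0,"claw":87},
    {"tx":300,"ty":178,"tz":-80,"ax":0,"ay":0,"az":0,"claw":87},
    {"tx":335,"ty":174,"tz":-80,"ax":0,"ay":0,"az":0,"claw":87},
    {"tx":350,"ty":170,"tz":-80,"ax":0,"ay":0,"az":0,"claw":87},
  ],
)

```text
time_s: 2.0
tcp_pos: [0.4955, 0.2935, 0.302]
ee_rot: [[0.929, -0.369, 0.0], [-0.369, -0.929, -0.001], [0.001, 0.001, -1.0]]
wrist_force: [0.3, 1.0, 0.7]
gripper_width: 0.999
gripper_force: 0.0
```

```bash
cat > m.py <<'E'
from h import *
import sys
s=sense();im=capture("wrist");cv2.imwrite(f"pics/{sys.argv[1]}.png",im)
print(s["time_s"],s["tcp_pos"].round(4),s["ee_rot"].round(3).tolist(),s["wrist_force"].round(1),s["joints"].round(0))
for l in sys.argv[2:]:
    for d in recognise(l,"wrist")[:3]: print(l,round(d["confidence"],2),world("wrist",d["xyz"],s).round(4))
    for d in trace(l,"wrist")[:3]:
        m=d["mask"].astype(np.uint8);c,_=cv2.findContours(m,0,1); c=max(c,key=len)
        e=cv2.fitEllipse(c); print(l,round(d["confidence"],2),m.sum(),np.round(e[0]+e[1],1),"z.139",atz(*e[0],s,.139),"z.07",atz(*e[0],s,.07))
E
python3 m.py w2 cup_seat round_jar
```

```text
2.0 [0.4955 0.2935 0.302 ] [[0.929, -0.369, 0.0], [-0.369, -0.929, -0.001], [0.001, 0.001, -1.0]] [0.3 1.  0.7] [ 47.  15.   1.   0. -76.  22.]
cup_seat 0.62 [0.5451 0.276  0.1292]
cup_seat 0.44 [ 0.542  -0.0622  0.0526]
cup_seat 0.67 2481 [615.1  52.2  47.7  70.1] z.139 [0.5442 0.0048 0.139 ] z.07 [ 0.5415 -0.0512  0.07  ]
round_jar 0.93 [ 0.4388 -0.0561  0.0486]
round_jar 0.82 [ 0.3644 -0.0182  0.0638]
round_jar 0.57 [ 0.5393 -0.0622  0.0494]
round_jar 0.92 2541 [615.1  52.4  48.5  70.7] z.139 [0.544  0.0049 0.139 ] z.07 [ 0.5413 -0.0511  0.07  ]
round_jar 0.73 1802 [619.5 148.   46.6  51.7] z.139 [0.4638 0.0151 0.139 ] z.07 [ 0.444  -0.0387  0.07  ]
round_jar 0.56 2559 [608.9 219.7  44.4  73.2] z.139 [0.4014 0.036  0.139 ] z.07 [ 0.3684 -0.0134  0.07  ]
```

View pics/w2.png

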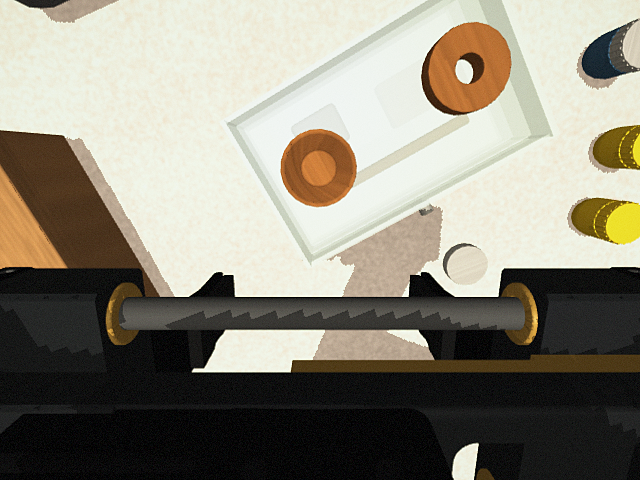

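The picture shows the dished cup centred near (319,167) with its floor disc at (319,168). The holed block is at (466,68), and the jar's edge shows at (612,52). I'll fit the cup rim and work out the jar hover.

Run:
```python
from h import *
s=sense();im=cv2.imread("pics/w2.png")
h=cv2.cvtColor(im,cv2.COLOR_BGR2HSV); m=cv2.inRange(h,(3,110,60),(18,255,255)); m[:, :265]=0; m[:,380:]=0; m[:110]=0;m[225:]=0
c,_=cv2.findContours(m,0,1);c=max(c,key=cv2.contourArea);e=cv2.fitEllipse(c);print(e,atz(*e[0],s,.139),atz(e[0][0],e[0][1],s,.130))
print("floor",atz(318.5,168,s,.121)); fx=calibration("wrist")["fx"]; o,_=wray(320,240,s); print("rim height from width", o[2]-.072*fx/np.mean(e[1])) 
# triangulate rim with top view
def hand(P): return (s["ee_rot"].T@(np.array(P)-s["tcp_pos"])*1000).round(1)
print("jar hover deltas",hand([.540-.055,-.081+.02,.20]))
```

```text
((318.1012268066406, 167.50369262695312), (74.9265365600586, 76.74588775634766), 177.03607177734375) [0.5446 0.2768 0.139 ] [0.5444 0.277  0.13  ]
floor [0.5436 0.277  0.121 ]
rim height from width 0.13492739975440005
jar hover deltas [124.2 334.  102.6]
```

Emit:
servo_tool(
  deltas=[
    {"tx":14,"ty":38,"tz":0,"ax":0,"ay":0,"az":0,"claw":87},
    {"tx":28,"ty":76,"tz":0,"ax":0,"ay":0,"az":0,"claw":87},
    {"tx":42,"ty":114,"tz":5,"ax":0,"ay":0,"az":0,"claw":87},
    {"tx":56,"ty":150,"tz":15,"ax":0,"ay":0,"az":0,"claw":87},
    {"tx":70,"ty":186,"tz":30,"ax":0,"ay":0,"az":0,"claw":87},
    {"tx":83,"ty":222,"tz":45,"ax":0,"ay":0,"az":0,"claw":87},
    {"tx":95,"ty":256,"tz":60,"ax":0,"ay":0,"az":0,"claw":87},
    {"tx":106,"ty":286,"tz":75,"ax":0,"ay":0,"az":0,"claw":87},
    {"tx":115,"ty":312,"tz":90,"ax":0,"ay":0,"az":0,"claw":87},
    {"tx":122,"ty":330,"tz":100,"ax":0,"ay":0,"az":0,"claw":87},
    {"tx":124,"ty":334,"tz":102,"ax":0,"ay":0,"az":0,"claw":87},
    {"tx":124,"ty":334,"tz":102,"ax":0,"ay":0,"az":0,"claw":87},
  ],
)

```text
time_s: 3.25
tcp_pos: [0.4846, -0.0611, 0.2005]
ee_rot: [[0.93, -0.367, -0.001], [-0.367, -0.93, -0.0], [-0.0, 0.0, -1.0]]
wrist_force: [0.1, -0.1, 0.0]
gripper_width: 1.0
gripper_force: 0.0
```

```bash
python3 m.py w3 round_jar
```

```text
3.25 [ 0.4846 -0.0611  0.2005] [[0.93, -0.367, -0.001], [-0.367, -0.93, -0.0], [-0.0, 0.0, -1.0]] [ 0.1 -0.1  0. ] [ 12.  10. -20.   0. -60.  57.]
round_jar 0.95 [ 0.657  -0.0778  0.0712]
round_jar 0.88 [ 0.3739 -0.0375  0.0597]
round_jar 0.62 [ 0.5377 -0.0827  0.0648]
round_jar 0.97 3265 [258.   24.7  58.4  75.1] z.139 [ 0.6272 -0.079   0.139 ] z.07 [ 0.6522 -0.0769  0.07  ]
round_jar 0.89 1354 [340.1 345.3  32.4  54.4] z.139 [ 0.4186 -0.0503  0.139 ] z.07 [ 0.3792 -0.0393  0.07  ]
round_jar 0.75 2859 [320.4 165.2  58.3  60.6] z.139 [ 0.541  -0.0834  0.139 ] z.07 [ 0.5394 -0.0827  0.07  ]
```

View pics/w3.png

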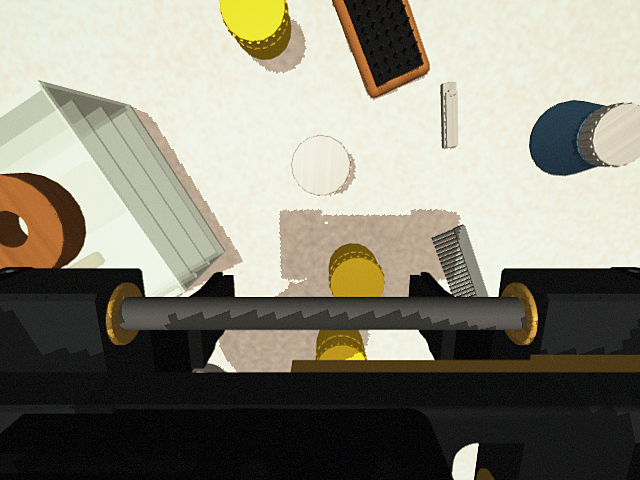

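The jar's cap sits at (320,165), about 59 px across, which puts its top at z≈0.074, as it should be. The broad jar at (600,135) is out of the way. I'll descend beside the jar to TCP z≈0.029.

Emit:
servo_tool(
  deltas=[
    {"tx":20,"ty":0,"tz":10,"ax":0,"ay":0,"az":0,"claw":87},
    {"tx":42,"ty":0,"tz":30,"ax":0,"ay":0,"az":0,"claw":87},
    {"tx":56,"ty":0,"tz":55,"ax":0,"ay":0,"az":0,"claw":87},
    {"tx":58.5,"ty":0,"tz":80,"ax":0,"ay":0,"az":0,"claw":87},
    {"tx":58.5,"ty":0,"tz":100,"ax":0,"ay":0,"az":0,"claw":87},
    {"tx":58.5,"ty":0,"tz":117,"ax":0,"ay":0,"az":0,"claw":87},
    {"tx":58.5,"ty":0,"tz":133,"ax":0,"ay":0,"az":0,"claw":87},
    {"tx":58.5,"ty":0,"tz":148,"ax":0,"ay":0,"az":0,"claw":87},
    {"tx":58.5,"ty":0,"tz":160,"ax":0,"ay":0,"az":0,"claw":87},
    {"tx":58.5,"ty":0,"tz":168,"ax":0,"ay":0,"az":0,"claw":87},
    {"tx":58.5,"ty":0,"tz":171,"ax":0,"ay":0,"az":0,"claw":87},
    {"tx":58.5,"ty":0,"tz":171,"ax":0,"ay":0,"az":0,"claw":87},
  ],
)

```text
time_s: 4.4
tcp_pos: [0.54, -0.0815, 0.0295]
ee_rot: [[0.931, -0.365, -0.0], [-0.365, -0.931, -0.0], [-0.0, 0.0, -1.0]]
wrist_force: [-0.7, -0.5, -0.4]
gripper_width: 0.998
gripper_force: 0.0
```

Emit:
servo_tool(
  deltas=[
    {"tx":0,"ty":0,"tz":0,"ax":0,"ay":0,"az":0,"claw":70},
    {"tx":0,"ty":0,"tz":0,"ax":0,"ay":0,"az":0,"claw":60},
    {"tx":0,"ty":0,"tz":0,"ax":0,"ay":0,"az":0,"claw":54},
    {"tx":0,"ty":0,"tz":0,"ax":0,"ay":0,"az":0,"claw":48},
    {"tx":0,"ty":0,"tz":0,"ax":0,"ay":0,"az":0,"claw":40},
    {"tx":0,"ty":0,"tz":0,"ax":0,"ay":0,"az":0,"claw":30},
    {"tx":0,"ty":0,"tz":0,"ax":0,"ay":0,"az":0,"claw":30},
    {"tx":0,"ty":0,"tz":0,"ax":0,"ay":0,"az":0,"claw":30},
    {"tx":0,"ty":0,"tz":0,"ax":0,"ay":0,"az":0,"claw":30},
    {"tx":0,"ty":0,"tz":0,"ax":0,"ay":0,"az":0,"claw":30},
  ],
)

```text
time_s: 5.23
tcp_pos: [0.5399, -0.0824, 0.0297]
ee_rot: [[0.931, -0.366, 0.0], [-0.366, -0.931, -0.0], [0.0, -0.0, -1.0]]
wrist_force: [-0.2, 0.5, 1.6]
gripper_width: 0.563
gripper_force: 30.0
```

Gripped at 49 mm with 30 N. Now I lift and carry the jar over the cup.

Emit:
servo_tool(
  deltas=[
    {"tx":0,"ty":0,"tz":-8,"ax":0,"ay":0,"az":0,"claw":30},
    {"tx":0,"ty":0,"tz":-25,"ax":0,"ay":0,"az":0,"claw":30},
    {"tx":0,"ty":0,"tz":-50,"ax":0,"ay":0,"az":0,"claw":30},
    {"tx":0,"ty":0,"tz":-80,"ax":0,"ay":0,"az":0,"claw":30},
    {"tx":0,"ty":0,"tz":-110,"ax":0,"ay":0,"az":0,"claw":30},
    {"tx":0,"ty":0,"tz":-140,"ax":0,"ay":0,"az":0,"claw":30},
    {"tx":0,"ty":0,"tz":-170,"ax":0,"ay":0,"az":0,"claw":30},
    {"tx":-3,"ty":-8,"tz":-190,"ax":0,"ay":0,"az":0,"claw":30},
    {"tx":-10,"ty":-26,"tz":-200,"ax":0,"ay":0,"az":0,"claw":30},
    {"tx":-20,"ty":-53,"tz":-200,"ax":0,"ay":0,"az":0,"claw":30},
    {"tx":-30,"ty":-80,"tz":-200,"ax":0,"ay":0,"az":0,"claw":30},
    {"tx":-40,"ty":-107,"tz":-200,"ax":0,"ay":0,"az":0,"claw":30},
  ],
)

```text
time_s: 6.23
tcp_pos: [0.5411, 0.0327, 0.23]
ee_rot: [[0.93, -0.367, -0.0], [-0.367, -0.93, 0.001], [-0.0, -0.0, -1.0]]
wrist_force: [0.8, -0.0, -1.0]
gripper_width: 0.562
gripper_force: 30.0
```

Emit:
servo_tool(
  deltas=[
    {"tx":-10,"ty":-27,"tz":0,"ax":0,"ay":0,"az":0,"claw":30},
    {"tx":-20,"ty":-54,"tz":0,"ax":0,"ay":0,"az":0,"claw":30},
    {"tx":-30,"ty":-81,"tz":0,"ax":0,"ay":0,"az":0,"claw":30},
    {"tx":-41,"ty":-108,"tz":0,"ax":0,"ay":0,"az":0,"claw":30},
    {"tx":-51,"ty":-135,"tz":0,"ax":0,"ay":0,"az":0,"claw":30},
    {"tx":-61,"ty":-162,"tz":0,"ax":0,"ay":0,"az":0,"claw":30},
    {"tx":-71,"ty":-187,"tz":0,"ax":0,"ay":0,"az":0,"claw":30},
    {"tx":-78,"ty":-206,"tz":0,"ax":0,"ay":0,"az":0,"claw":30},
    {"tx":-83,"ty":-220,"tz":0,"ax":0,"ay":0,"az":0,"claw":30},
    {"tx":-86,"ty":-228,"tz":0,"ax":0,"ay":0,"az":0,"claw":30},
    {"tx":-86,"ty":-230,"tz":0,"ax":0,"ay":0,"az":0,"claw":30},
    {"tx":-86,"ty":-230,"tz":0,"ax":0,"ay":0,"az":0,"claw":30},
  ],
)

```text
time_s: 7.23
tcp_pos: [0.5458, 0.2772, 0.2294]
ee_rot: [[0.931, -0.366, -0.001], [-0.366, -0.931, -0.001], [-0.0, 0.001, -1.0]]
wrist_force: [-0.8, -0.5, -1.4]
gripper_width: 0.56
gripper_force: 30.0
```

Run:
```python
from h import *
s=sense();print(s["tcp_pos"].round(4),s["wrist_force"].round(2),s["gripper_width"])
a=capture("side")[230:400,200:400];b=capture("wrist")
cv2.imwrite("pics/c1.png",cv2.convertScaleAbs(cv2.resize(a,None,fx=3,fy=3),alpha=1.5)); cv2.imwrite("pics/w4.png",b)
p=s["tcp_pos"]; foot=p-[0,0,.029]; print("pred foot",proj("side",foot),"seat",proj("side",[.546,.277,.121]))
```

```text
[0.5458 0.2772 0.2294] [-0.83 -0.51 -1.36] 0.5597135848646652
pred foot [286.5 324.2] seat [289.3 349.8]
```

View pics/c1.png

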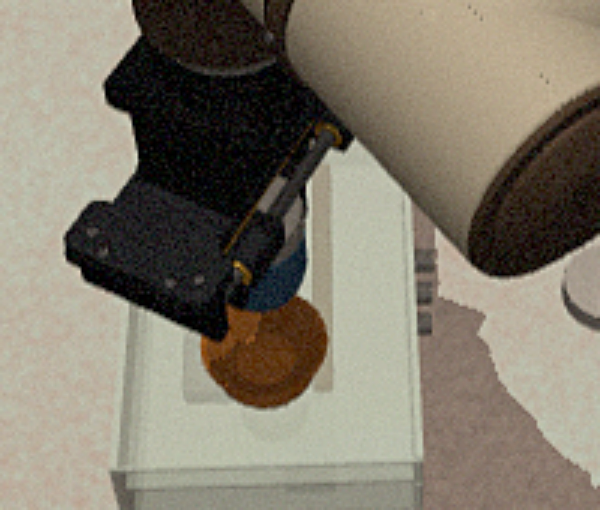

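The jar hangs upright in the fingers with the cup directly below it (crop 265,350). I'll lower it, slowly near the seat.

Emit:
servo_tool(
  deltas=[
    {"tx":0,"ty":0,"tz":8,"ax":0,"ay":0,"az":0,"claw":30},
    {"tx":0,"ty":0,"tz":18,"ax":0,"ay":0,"az":0,"claw":30},
    {"tx":0,"ty":0,"tz":28,"ax":0,"ay":0,"az":0,"claw":30},
    {"tx":0,"ty":0,"tz":38,"ax":0,"ay":0,"az":0,"claw":30},
    {"tx":0,"ty":0,"tz":47,"ax":0,"ay":0,"az":0,"claw":30},
    {"tx":0,"ty":0,"tz":55,"ax":0,"ay":0,"az":0,"claw":30},
    {"tx":0,"ty":0,"tz":61,"ax":0,"ay":0,"az":0,"claw":30},
    {"tx":0,"ty":0,"tz":65,"ax":0,"ay":0,"az":0,"claw":30},
    {"tx":0,"ty":0,"tz":68,"ax":0,"ay":0,"az":0,"claw":30},
    {"tx":0,"ty":0,"tz":70,"ax":0,"ay":0,"az":0,"claw":30},
    {"tx":0,"ty":0,"tz":72,"ax":0,"ay":0,"az":0,"claw":30},
    {"tx":0,"ty":0,"tz":72,"ax":0,"ay":0,"az":0,"claw":30},
  ],
)

```text
time_s: 8.33
tcp_pos: [0.5459, 0.2774, 0.1574]
ee_rot: [[0.931, -0.366, -0.0], [-0.366, -0.931, 0.0], [-0.0, -0.0, -1.0]]
wrist_force: [-0.4, 1.0, -1.9]
gripper_width: 0.561
gripper_force: 30.0
```

Emit:
servo_tool(
  deltas=[
    {"tx":0,"ty":0,"tz":1,"ax":0,"ay":0,"az":0,"claw":30},
    {"tx":0,"ty":0,"tz":2,"ax":0,"ay":0,"az":0,"claw":30},
    {"tx":0,"ty":0,"tz":3,"ax":0,"ay":0,"az":0,"claw":30},
    {"tx":0,"ty":0,"tz":3,"ax":0,"ay":0,"az":0,"claw":30},
  ],
)

```text
time_s: 8.67
tcp_pos: [0.5458, 0.2773, 0.1544]
ee_rot: [[0.931, -0.366, -0.0], [-0.366, -0.931, -0.0], [-0.0, 0.0, -1.0]]
wrist_force: [-0.2, 0.0, -2.5]
gripper_width: 0.563
gripper_force: 30.0
```

Emit:
servo_tool(
  deltas=[
    {"tx":0,"ty":0,"tz":1,"ax":0,"ay":0,"az":0,"claw":30},
    {"tx":0,"ty":0,"tz":2,"ax":0,"ay":0,"az":0,"claw":30},
    {"tx":0,"ty":0,"tz":2,"ax":0,"ay":0,"az":0,"claw":30},
  ],
)

```text
time_s: 8.92
tcp_pos: [0.5464, 0.2773, 0.1529]
ee_rot: [[0.931, -0.366, 0.001], [-0.366, -0.931, 0.0], [0.001, -0.0, -1.0]]
wrist_force: [1.7, -0.6, -0.7]
gripper_width: 0.565
gripper_force: 30.0
```

Emit:
servo_tool(
  deltas=[
    {"tx":0,"ty":0,"tz":0.7,"ax":0,"ay":0,"az":0,"claw":30},
    {"tx":0,"ty":0,"tz":1.5,"ax":0,"ay":0,"az":0,"claw":30},
    {"tx":0,"ty":0,"tz":1.5,"ax":0,"ay":0,"az":0,"claw":30},
  ],
)

```text
time_s: 9.17
tcp_pos: [0.5469, 0.2772, 0.1521]
ee_rot: [[0.931, -0.366, 0.002], [-0.366, -0.931, 0.0], [0.002, -0.001, -1.0]]
wrist_force: [1.8, -2.8, 4.2]
gripper_width: 0.563
gripper_force: 30.0
```

Contact at z 0.152, with a side force toward +x, −y. I'll follow it a little.

Emit:
servo_tool(
  deltas=[
    {"tx":0.9,"ty":0.4,"tz":0,"ax":0,"ay":0,"az":0,"claw":30},
    {"tx":1.8,"ty":0.8,"tz":0,"ax":0,"ay":0,"az":0,"claw":30},
    {"tx":1.8,"ty":0.8,"tz":0,"ax":0,"ay":0,"az":0,"claw":30},
    {"tx":1.8,"ty":0.8,"tz":0,"ax":0,"ay":0,"az":0,"claw":30},
  ],
)

```text
time_s: 9.5
tcp_pos: [0.5475, 0.2762, 0.151]
ee_rot: [[0.931, -0.366, 0.0], [-0.366, -0.931, 0.0], [0.0, -0.0, -1.0]]
wrist_force: [2.9, -0.5, 1.3]
gripper_width: 0.562
gripper_force: 30.0
```

Emit:
servo_tool(
  deltas=[
    {"tx":1.0,"ty":-0.3,"tz":0,"ax":0,"ay":0,"az":0,"claw":30},
    {"tx":1.0,"ty":-0.3,"tz":0.6,"ax":0,"ay":0,"az":0,"claw":30},
    {"tx":1.0,"ty":-0.3,"tz":0.6,"ax":0,"ay":0,"az":0,"claw":30},
    {"tx":1.0,"ty":-0.3,"tz":0.6,"ax":0,"ay":0,"az":0,"claw":30},
  ],
)

```text
time_s: 9.83
tcp_pos: [0.548, 0.276, 0.1507]
ee_rot: [[0.931, -0.366, -0.001], [-0.366, -0.931, -0.0], [-0.0, 0.0, -1.0]]
wrist_force: [-0.5, -0.1, 4.1]
gripper_width: 0.56
gripper_force: 30.0
```

The force is now purely vertical at the predicted height (0.1507), so the jar is home. Release and rise.

Emit:
servo_tool(
  deltas=[
    {"tx":0,"ty":0,"tz":-0.3,"ax":0,"ay":0,"az":0,"claw":49},
    {"tx":0,"ty":0,"tz":-0.3,"ax":0,"ay":0,"az":0,"claw":51},
    {"tx":0,"ty":0,"tz":-0.3,"ax":0,"ay":0,"az":0,"claw":53},
    {"tx":0,"ty":0,"tz":-0.3,"ax":0,"ay":0,"az":0,"claw":57},
    {"tx":0,"ty":0,"tz":-0.3,"ax":0,"ay":0,"az":0,"claw":65},
    {"tx":0,"ty":0,"tz":-0.3,"ax":0,"ay":0,"az":0,"claw":75},
    {"tx":0,"ty":0,"tz":-0.3,"ax":0,"ay":0,"az":0,"claw":85},
    {"tx":0,"ty":0,"tz":-0.3,"ax":0,"ay":0,"az":0,"claw":85},
  ],
)

```text
time_s: 10.5
tcp_pos: [0.5483, 0.2759, 0.1506]
ee_rot: [[0.931, -0.366, -0.0], [-0.366, -0.931, -0.0], [-0.0, 0.0, -1.0]]
wrist_force: [0.4, 0.1, -0.5]
gripper_width: 0.873
gripper_force: 0.0
```

Emit:
servo_tool(
  deltas=[
    {"tx":0,"ty":0,"tz":-8,"ax":0,"ay":0,"az":0,"claw":85},
    {"tx":0,"ty":0,"tz":-22,"ax":0,"ay":0,"az":0,"claw":85},
    {"tx":0,"ty":0,"tz":-40,"ax":0,"ay":0,"az":0,"claw":85},
    {"tx":0,"ty":0,"tz":-60,"ax":0,"ay":0,"az":0,"claw":85},
    {"tx":0,"ty":0,"tz":-85,"ax":0,"ay":0,"az":0,"claw":85},
    {"tx":0,"ty":0,"tz":-110,"ax":0,"ay":0,"az":0,"claw":85},
    {"tx":-25,"ty":0,"tz":-130,"ax":0,"ay":0,"az":0,"claw":85},
    {"tx":-60,"ty":0,"tz":-140,"ax":0,"ay":0,"az":0,"claw":85},
    {"tx":-90,"ty":0,"tz":-140,"ax":0,"ay":0,"az":0,"claw":85},
    {"tx":-110,"ty":0,"tz":-140,"ax":0,"ay":0,"az":0,"claw":85},
    {"tx":-110,"ty":0,"tz":-140,"ax":0,"ay":0,"az":0,"claw":85},
  ],
)

```text
time_s: 11.42
tcp_pos: [0.4434, 0.317, 0.2925]
ee_rot: [[0.932, -0.363, 0.001], [-0.363, -0.932, 0.002], [-0.0, -0.002, -1.0]]
wrist_force: [-0.1, -0.5, -0.3]
gripper_width: 0.977
gripper_force: 0.0
```

Run:
```python
from h import *
s=sense();print(s["time_s"],s["tcp_pos"].round(3))
a=capture("wrist")[0:270,100:560];b=capture("side")[110:400,180:420]
for d in recognise("round_jar","wrist")[:3]: print(d["confidence"],world("wrist",d["xyz"],s).round(4))
for l in("round_jar","broad_jar"):
    for d in recognise(l,"side")[:5]: print(l,d["confidence"],world("side",d["xyz"]).round(4))
b=cv2.convertScaleAbs(cv2.resize(b,None,fx=1.4,fy=1.4),alpha=1.5); a=cv2.copyMakeBorder(a,0,b.shape[0]-270,0,0,0)
cv2.imwrite("pics/end.png",np.hstack([a,b]))
```

```text
11.4167 [0.443 0.317 0.292]
0.98 [0.5463 0.2747 0.1898]
0.74 [ 0.3629 -0.0093  0.0505]
0.64 [ 0.432  -0.0546  0.0325]
round_jar 0.93 [ 0.6657 -0.0658  0.0604]
round_jar 0.64 [0.5498 0.2891 0.1921]
round_jar 0.61 [ 0.3434 -0.0118  0.0532]
broad_jar 0.36 [0.5522 0.2893 0.1909]
```

View pics/end.png

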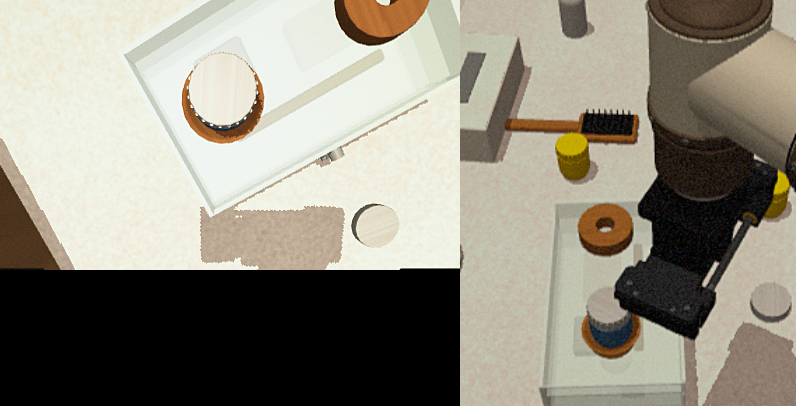

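The picture shows the jar upright in the dished cup: cap at (222,90) on the left, jar at (610,318) on the right. The cap top is at about 0.19 (0.121 + 0.070), so it is home, and the gripper is clear. Handing in.

```bash
python3 -c "
from station import *
print(finish_job())"
```

```text
the job is handed in; nothing more can be done
None
```

I set the round-bottomed blue jar upright and home in the dished cup, let it go and handed the job in at about 12 s; the broad-based jar was never touched, though the arm hid it from the last check, and the hand-in returned no verdict.

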